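# Pack the indicator bottles into the round spill dish

### The arm

A 6-joint arm with a two-finger parallel gripper is mounted at the origin on the work surface. World frame = base frame: x ahead of the robot, y to its left, z up, the work surface at z = 0. Lengths are in m, angles in rad, forces in N, time in s.
With the tool pointing down it reaches from about 0.425 to 0.95 m from the base axis. Payload 3.5 kg.
Tool frame: the origin (TCP) lies midway between the tips of the shut fingers; the grasp point (between the pads) lies ctrl.grasp_offset behind it (ctrl.grasp_offset is the distance from the TCP to the grasp point, in m); x points along the fingers, y is the direction in which the jaws open and shut, and the axes are right-handed (so a half turn about x gives the same grasp; the last joint's range is limited). The gripper opens to 85 mm and grips with 20 to 120 N. Pads are 22 mm wide; open, the fingers measure 114 mm over their backs; the gripper's body (76 mm by 85 mm) begins 54 mm behind the grasp point. The pads swing forward as they close: fully open they stand 13 mm farther back than shut.
Start: joints at [-1.371, 0.286, 1.577, -0, 1.279, -0.15], TCP at [0.231, -0.634, 0.231] pointing down, gripper open.
Joint ranges: [-2.77, 2.77], [-0.9, 2.22], [0.21, 2.48], [-1.53, 4.67], [0.24, 2.81], [-2.84, 2.84]. Speed limits (rad/s): [2.79, 2.79, 3.14, 3.14, 3.14, 3.14].

### API

Orientations are given as a unit quaternion [x, y, z, w].
In Python, from plant import readout, read_camera, sign_off, ctrl gives the robot as it stands.
- The arm moves only by the tool drive_tool, never from a script. Its argument "steps" is a list of rows, each a list of 5 numbers: the shift along the tool's x, y, z in cm, then the turn about the tool's x in degrees, then the opening, from 0 (shut) to 1 (fully open). A call has 1 to 10 rows; each row shifts and turns the commanded pose from where the row before left it, along the tool's axes as they then stand; what a row does not reach is not made up. A row lasts 1/10 s, in which the tool goes at most 50 mm and 8.59 degrees, less where a joint would pass 70% of its speed; a pose out of reach is approached as far as the arm can. A call is refused whole if a number of a shift passes 5 or a number of a turn 8.59, either way. A call with a gripper value outside its range is refused whole. The fingers move at their own pace and stop on an object; "force" is the grip in N (left out, the last holds). Time passes only in rows, so rows that do not move let the fingers close. It gives the time, the measured TCP pose, the force and the opening at its end, in the units of the state.
- readout.get_state(): the state, without advancing time (a new reading comes with each control period).
- read_camera(name): name is "scene" or "top" or "wrist"; returns a dict with "frame" (420x560x3 uint8, red, green, blue), "vertical_fov" (degrees; the focal length in pixels is half the picture's height over the tangent of half this angle, whatever the lens; pixels are square), "cx", "cy" (the principal point, pixels), "k1" (the pictures are not rectified: a ray, as slopes to the right and down, at radius r is drawn at 1 + k1 r^2 times it, then the intrinsics apply), "eye" and "orientation" of the camera in the world. Camera axes: x right, y up, looking along -z (the intrinsics and any distortion apply to the point x, -y, -z); pixel columns grow to the right and rows downward; lengths in m; the calibration is good to about 2 mm. A picture is of the moment at which its call begins. There is no depth.
- sign_off(): hands the job in, once; it reports no verdict.
The state is a dict: "time": time; "qpos": joint angles; "dq": joint speeds; "joint_efforts": joint torques, N m; "eef_pos": TCP position; "tcp_rot": TCP orientation; "contact_force": force on the tool from outside, world axes, zero at the start; "wrist_torque": the same for the moment, N m; "opening": opening from 0.0 (shut) to 1.0 (fully open).
Only numpy, scipy, OpenCV 4.12 (cv2) and the standard library are available. Lean on these libraries where they do the work, as an engineer would, in place of code of your own. Each camera call takes 0.05 s, during which the arm holds its last target. There are 200 camera calls.

### The job

Fold both flaps of the sloping carton right back, well past upright, then take out its two red-capped dropping bottles and pack them with the five in the round dish, so that all seven stand upright and flat on the dish's floor, one in the middle and six around it. Leave the blue-capped bottles in the carton, the dish and everything else on the bench where they stand, and leave the flaps folded back.

Things in the scene. Friction and masses are not known exactly. Their poses are not given: they have to be found in the camera images.
- stand: grey steel bench stand, fixed, base 200 x 166 mm, carrying a brown carton on a slope. Origin: at bench level, 35 mm behind the base plate's front edge, z up, -x roughly to the robot; this frame is not tilted. The carton leans 28 degrees towards -x: its bottom-to-mouth axis is W = (-0.469, 0, 0.883) and the up-slope direction of its floor U = (0.883, 0, 0.469) in this frame. Outside 111 mm along U, 143 along y, 122 along W; walls and floor 4 mm
- carton_mouth (a point): centre of the carton's open mouth, in its rim plane (axes as stand). Below it four bottles stand along W in card cells, 2 along U by 2 along y at 53 mm pitch; dividers and end pads end 52 mm or more below the rim, caps 4 mm below it. Free room beside a cap: 38 mm to the next cap along y or U, 33 mm to the end wall along y, but 15 mm or more to the front or back wall along U
- flap_left (a joint): cardboard flap on the carton's +y side (stand frame), 109 mm along U, 70 mm from crease to free edge, 3 mm thick, light. 0 = closed flat over the mouth, 1.57 = standing along W, 3.14 = folded out level with the rim, stop at 3.5. The crease is stiff and holds it where it is left (0.02 N m). Starts half open at 0.9 to 1.25 rad: the two free edges are 50 mm or more apart
- flap_right (a joint): the same flap on the stand's -y side, mirrored; also grows as it opens outward
- flap_left_edge (a point): middle of the left flap's free edge
- flap_right_edge (a point): middle of the right flap's free edge
- flap_left_hinge (a point): middle of the left flap's crease, on the carton's +y rim; the hinge line runs along U
- flap_right_hinge (a point): middle of the right flap's crease, on the carton's -y rim
- red1: amber dropping bottle, white label, tall hard red cap, about 100 g, in one of the two lower cells of the carton (left or right). From its underside: bevelled 3 mm at the foot, body 46 mm across to 64 mm, shoulder to 71, collar 24 mm across to 82, cap 15 mm across from 82 to 114 (the part to grip). Origin: centre of the underside, z along its axis to the cap
- red2: amber plastic dropping bottle with white label and tall hard red cap, same shape as red1; origin: centre of the underside, z along its axis towards the cap; in one of the two upper cells of the carton (left or right)
- red3: amber plastic dropping bottle with white label and tall hard red cap, same shape as red1; origin: centre of the underside, z along its axis towards the cap; already standing in the dish
- red4: amber plastic dropping bottle with white label and tall hard red cap, same shape as red1; origin: centre of the underside, z along its axis towards the cap; already standing in the dish
- red5: amber plastic dropping bottle with white label and tall hard red cap, same shape as red1; origin: centre of the underside, z along its axis towards the cap; already standing in the dish
- red6: amber plastic dropping bottle with white label and tall hard red cap, same shape as red1; origin: centre of the underside, z along its axis towards the cap; already standing in the dish
- red7: amber plastic dropping bottle with white label and tall hard red cap, same shape as red1; origin: centre of the underside, z along its axis towards the cap; already standing in the dish
- blue1: white bottle with a blue cap, same shape and size as red1, in the lower cell of the carton beside red1; it stays there. Origin: centre of the underside, z along its axis
- blue2: white bottle with a blue cap, like blue1, in the upper cell of the carton beside red2; it stays there
- dish: round white plastic spill dish, loose, 0.5 kg: 158 mm outside (rim 164), 150 mm inside, 45 mm high, floor 5 mm. Five red-capped bottles stand in it near the wall, at five corners of a hexagon of about 49 mm radius round its centre, turned any way; the middle and one corner are free. Seven just fit, about 3 mm apart. Origin: centre of its underside, z up; its yaw is arbitrary
- dish_floor (a point): centre of the dish's inner floor, 5 mm above the dish's underside (axes as dish)
- beaker: small empty glass beaker, 48 mm across, 62 mm high, standing between dish and stand; origin: centre of its underside
- wash_bottle: white plastic wash bottle with red cap and bent spout, 72 mm across, 177 mm high, at one side; origin: centre of its underside
- flask: conical glass flask with yellow contents, 84 mm across, 132 mm high, at the other side; origin: centre of its underside
- notebook: blue notebook, 148 x 105 x 14 mm, lying at the robot's left; origin: centre of its underside

How it is judged:
By the outcome, as a careful person would: the job done as asked, in the order asked, and still so for the second after the job is handed in, with the robot touching nothing.
It also fails if it takes over 72 s, if anything falls off the work surface, if the arm or the gripper's body presses on something with over 40 N, if the wrist force passes 120 N, or if a joint passes its speed limit or range.

## Working session

There is one attempt and no reset: what is moved stays moved. The work goes in short steps, Python scripts to look and compute and a tool call to move; the robot and the scene stay as the last step left them, time stands still between calls to the robot, and variables do not carry over. Pictures are saved under pics/ and viewed, about 8 in all and at most 12, crops included, and the job is handed in when it is done.

Besides the shell and the picture viewer there is one more tool, called by a JSON object that holds its "name" and its "arguments", one argument or row to a line. drive_tool: Moves the arm, as the interface text tells. Its arguments: {"type":"object","properties":{"steps":{"type":"array","items":{"type":"array","items":{"type":"number"}}},"force":{"type":"number"}},"required":["steps"]}

```bash
ls; mkdir -p pics
cat > h.py <<'E'
import numpy as np, cv2
from scipy.spatial.transform import Rotation as R
from plant import readout, read_camera, ctrl
def cam(n):
    c=read_camera(n); c['f']=c['frame'].shape[0]/2/np.tan(np.radians(c['vertical_fov'])/2)
    c['R']=R.from_quat(c['orientation']).as_matrix(); c['eye']=np.array(c['eye']); return c
def ray(c,u,v):
    d=np.array([(u-c['cx'])/c['f'],(v-c['cy'])/c['f']]); s=d.copy()
    for _ in range(20): s=d/(1+c['k1']*(s@s))
    r=c['R']@np.array([s[0],-s[1],-1]); return c['eye'],r/np.linalg.norm(r)
def plane(c,u,v,z):
    e,d=ray(c,u,v); return e+d*(z-e[2])/d[2]
def proj(c,p):
    q=c['R'].T@(np.array(p)-c['eye']); s=np.array([q[0],-q[1]])/-q[2]; s=s*(1+c['k1']*(s@s))
    return s*c['f']+[c['cx'],c['cy']]
def tri(*rs):
    A=sum(np.eye(3)-np.outer(d,d) for e,d in rs); b=sum((np.eye(3)-np.outer(d,d))@e for e,d in rs)
    p=np.linalg.solve(A,b); return p,[np.linalg.norm(np.cross(p-e,d)) for e,d in rs]
def save(c,n): cv2.imwrite('pics/'+n,cv2.cvtColor(c['frame'],cv2.COLOR_RGB2BGR))
def blobs(c,col,amin=30):
    h=cv2.cvtColor(c['frame'],cv2.COLOR_RGB2HSV)
    if col=='red': m=((h[...,0]<8)|(h[...,0]>172))&(h[...,1]>150)&(h[...,2]>80)
    else: m=(h[...,0]>100)&(h[...,0]<125)&(h[...,1]>130)&(h[...,2]>60)
    n,l,s,ce=cv2.connectedComponentsWithStats(m.astype(np.uint8))
    return [(tuple(np.round(ce[i],1)),tuple(s[i])) for i in range(1,n) if s[i][4]>=amin]
def state():
    s=readout.get_state(); return s,np.array(s['eef_pos']),R.from_quat(s['tcp_rot']).as_matrix()
E
python3 - <<'E'
from h import *
import pickle
d={}
for n in('scene','top'):
    c=cam(n); d[n]=c; save(c,n+'0.png'); print(n,c['eye'],c['R'].round(3).tolist(),c['f'],c['k1'],c['cx'],c['cy'])
    for k in('red','blue'):
        for b in blobs(c,k): print(k,b)
pickle.dump(d,open('d0.pkl','wb'))
a=np.hstack([d['scene']['frame'],d['top']['frame']]);
s,p,Rm=state(); print(s,ctrl.grasp_offset)
E
```

```text
pics
scene [ 1.22320116 -0.08106066  0.9254063 ] [[0.144, -0.75, 0.645], [0.99, 0.112, -0.092], [-0.003, 0.652, 0.758]] 402.1041306585296 -0.005997947053974702 274.7519261437938 204.47751350616417
red ((np.float64(426.1), np.float64(184.6)), (np.int32(420), np.int32(178), np.int32(15), np.int32(13), np.int32(129)))
red ((np.float64(326.8), np.float64(211.4)), (np.int32(324), np.int32(206), np.int32(6), np.int32(12), np.int32(56)))
red ((np.float64(204.0), np.float64(224.2)), (np.int32(200), np.int32(216), np.int32(10), np.int32(16), np.int32(120)))
red ((np.float64(224.8), np.float64(235.0)), (np.int32(218), np.int32(219), np.int32(15), np.int32(31), np.int32(240)))
red ((np.float64(189.9), np.float64(236.1)), (np.int32(185), np.int32(228), np.int32(12), np.int32(16), np.int32(121)))
red ((np.float64(212.6), np.float64(254.4)), (np.int32(208), np.int32(246), np.int32(11), np.int32(16), np.int32(124)))
red ((np.float64(334.6), np.float64(352.9)), (np.int32(331), np.int32(351), np.int32(8), np.int32(5), np.int32(30)))
blue ((np.float64(402.6), np.float64(170.5)), (np.int32(378), np.int
[... 2731 characters left out ...]
)))
{'time': 0.1, 'qpos': array([-1.37103306e+00,  2.87099697e-01,  1.57803395e+00,  3.06378936e-05,
        1.27861016e+00, -1.49992348e-01]), 'dq': array([-7.48079043e-04, -2.73961872e-03, -1.97899032e-03,  3.20591958e-04,
       -2.64276137e-05,  2.02990740e-03]), 'joint_efforts': array([ 9.30795832e-04, -4.07298160e+01, -2.93698454e+01, -1.28195820e-04,
        3.41523373e-03,  9.05354426e-06]), 'eef_pos': array([ 0.23122102, -0.63352779,  0.23006861]), 'tcp_rot': array([-0.69631344, -0.12378537,  0.69633055, -0.12226424]), 'contact_force': array([-0.98776112, -0.01987827,  0.14235379]), 'wrist_torque': array([ 0.00739601,  0.01753909, -0.03966925]), 'opening': 0.9969511617853438} 0.0187
```

View pics/scene0.png

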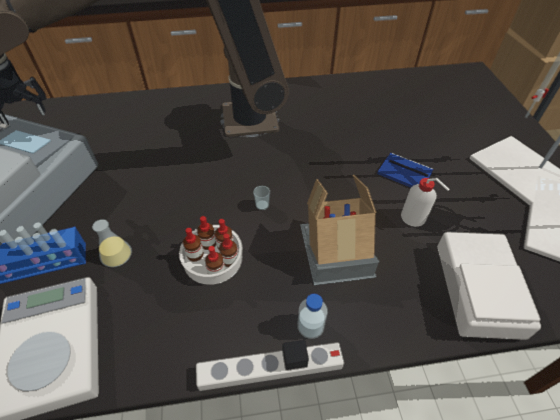

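View pics/top0.png

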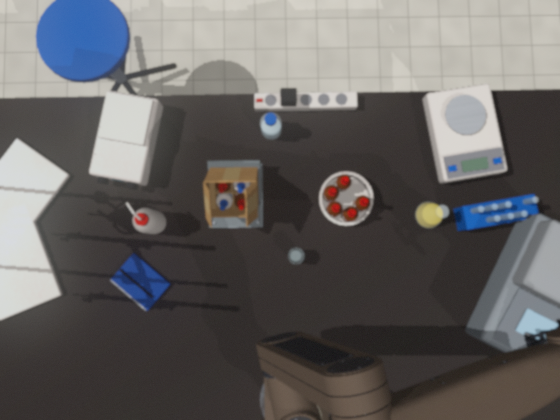

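The scene camera looks back towards the robot. The carton is at top px (235,195), with red2 at (222,187) in the upper +y cell and red1 at (240,204) in the lower −y cell. The dish is at (346,198) with five caps and a free corner near (360,186). Next I'll get coarse positions.

Run:
```python
from h import *
import pickle
d=pickle.load(open('d0.pkl','rb')); S,T=d['scene'],d['top']
print('red1',tri(ray(S,326.8,211.4),ray(T,240.6,203.7)))
print('blue1',tri(ray(S,346.5,209.5),ray(T,222.9,204.1)))
for uv in [(344.3,180.3),(332.3,191.4),(363.6,201.5),(335.4,207.6),(351.5,212.5)]: print('dishcap',plane(T,*uv,.119).round(3))
print('rim dish',plane(T,346.5,198,.045).round(3),'beaker',plane(T,296,256,.03).round(3),'wash',plane(T,143,219,.17).round(3))
s,p,Rm=state(); print(Rm.round(3))
w=cam('wrist'); print('wrist cam in tool',Rm.T@(w['eye']-p),(Rm.T@w['R']).round(3).tolist(),w['f'])
# stand base corners (top), bench stand base and carton lip by eye
for uv in [(207,160),(263,161),(262,227),(207,227)]: print('base?',plane(T,*uv,0.01).round(3))
im=cv2.cvtColor(T['frame'],cv2.COLOR_RGB2BGR)[140:250,185:285]; cv2.imwrite('pics/a.png',cv2.resize(im,None,fx=4,fy=4,interpolation=cv2.INTER_CUBIC))
im=cv2.cvtColor(S['frame'],cv2.COLOR_RGB2BGR)[170:290,285:395]; im=cv2.resize(im,None,fx=3.666,fy=3.666,interpolation=cv2.INTER_CUBIC)
a=cv2.imread('pics/a.png'); cv2.imwrite('pics/ab.png',np.hstack([a,im[:440,:400]]))
```

```text
red1 (array([0.58367529, 0.1471988 , 0.12262477]), [np.float64(0.00098476205831862), np.float64(0.0009847620583186148)])
blue1 (array([0.58384644, 0.19883358, 0.12142212]), [np.float64(2.9292619200342015e-05), np.float64(2.9292619200392627e-05)])
dishcap [ 0.646 -0.152  0.119]
dishcap [ 0.615 -0.116  0.119]
dishcap [ 0.584 -0.206  0.119]
dishcap [ 0.568 -0.124  0.119]
dishcap [ 0.553 -0.17   0.119]
rim dish [ 0.603 -0.167  0.045] beaker [ 0.431 -0.01   0.03 ] wash [0.542 0.412 0.17 ]
[[-0.     0.343 -0.939]
 [ 0.002 -0.939 -0.343]
 [-1.    -0.002 -0.   ]]
wrist cam in tool [-0.14297574  0.00085645 -0.08457881] [[0.001, 0.327, -0.945], [1.0, -0.0, 0.001], [0.0, -0.945, -0.327]] 317.0824048824139
base? [0.734 0.26  0.01 ]
base? [0.728 0.086 0.01 ]
base? [0.522 0.092 0.01 ]
base? [0.525 0.262 0.01 ]
```

View pics/ab.png

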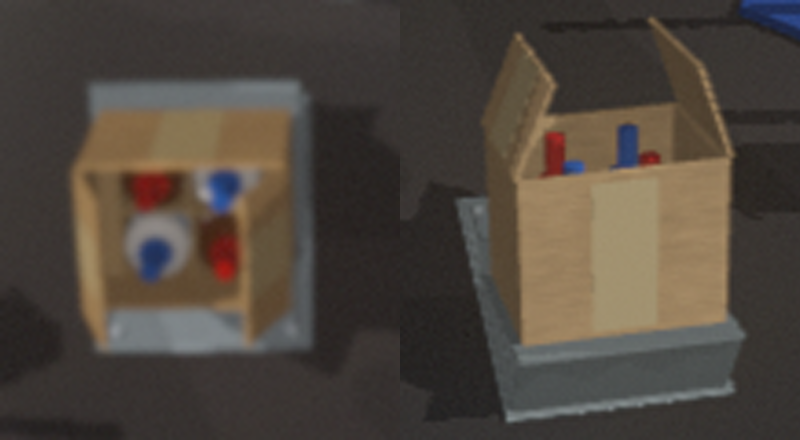

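```bash
cat >> h.py <<'E'
def plan(p0,az0,p1,az1,n,op):
    """rows n to go p0->p1 straight; az = azimuth of tool z (deg); tool x down"""
    p0,p1=np.array(p0,float),np.array(p1,float); rows=[]; step=(p1-p0)/n*100; da=(az1-az0)/n
    for i in range(n):
        a=np.radians(az0+da*i); z=np.array([np.cos(a),np.sin(a),0]); x=np.array([0,0,-1.]); y=np.cross(z,x)
        rows.append([round(float(v),2) for v in(step@x,step@y,step@z)]+[round(-da,2),op])
    return rows
def az(Rm): return np.degrees(np.arctan2(Rm[1,2],Rm[0,2]))
E
python3 - <<'E'
from h import *
import pickle
d=pickle.load(open('d0.pkl','rb')); S,T=d['scene'],d['top']
print(tri(ray(S,375.8,212.8),ray(T,204.5,182.5)),tri(ray(S,317.2,219.6),ray(T,257.5,181.2)))
s,p,Rm=state(); print(az(Rm))
for r in plan(p,az(Rm),(.47,.17,.40),0,20,0.3): print(r)
E
```

```text
(array([0.64137093, 0.24691996, 0.1683393 ]), [np.float64(0.0033815663530656587), np.float64(0.0033815663530658035)]) (array([0.64189828, 0.10048055, 0.16950803]), [np.float64(0.003879522703101739), np.float64(0.0038795227031017667)])
-159.95912242962066
[-0.85, -3.37, -2.5, np.float64(-8.0), 0.3]
[-0.85, -2.99, -2.94, np.float64(-8.0), 0.3]
[-0.85, -2.55, -3.33, np.float64(-8.0), 0.3]
[-0.85, -2.06, -3.65, np.float64(-8.0), 0.3]
[-0.85, -1.53, -3.9, np.float64(-8.0), 0.3]
[-0.85, -0.97, -4.08, np.float64(-8.0), 0.3]
[-0.85, -0.4, -4.17, np.float64(-8.0), 0.3]
[-0.85, 0.19, -4.19, np.float64(-8.0), 0.3]
[-0.85, 0.77, -4.12, np.float64(-8.0), 0.3]
[-0.85, 1.33, -3.97, np.float64(-8.0), 0.3]
[-0.85, 1.87, -3.75, np.float64(-8.0), 0.3]
[-0.85, 2.38, -3.45, np.float64(-8.0), 0.3]
[-0.85, 2.84, -3.09, np.float64(-8.0), 0.3]
[-0.85, 3.24, -2.66, np.float64(-8.0), 0.3]
[-0.85, 3.58, -2.19, np.float64(-8.0), 0.3]
[-0.85, 3.85, -1.67, np.float64(-8.0), 0.3]
[-0.85, 4.04, -1.12, np.float64(-8.0), 0.3]
[-0.85, 4.16, -0.54, np.float64(-8.0), 0.3]
[-0.85, 4.19, 0.04, np.float64(-8.0), 0.3]
[-0.85, 4.14, 0.62, np.float64(-8.0), 0.3]
```

{"name": "drive_tool", "arguments": {
  "steps": [
    [-0.85, -3.37, -2.5, -8, 0],
    [-0.85, -3, -2.94, -8, 0],
    [-0.85, -2.55, -3.33, -8, 0],
    [-0.85, -2.06, -3.65, -8, 0],
    [-0.85, -1.53, -3.9, -8, 0],
    [-0.85, -0.97, -4.08, -8, 0],
    [-0.85, -0.4, -4.17, -8, 0],
    [-0.85, 0.2, -4.2, -8, 0],
    [-0.85, 0.77, -4.12, -8, 0],
    [-0.85, 1.33, -3.97, -8, 0]
  ]
}}

```text
time: 1.15
eef_pos: [0.3506, -0.2303, 0.3164]
tcp_rot: [0.453, 0.543, -0.453, 0.543]
contact_force: [0.7, -0.3, -0.2]
opening: -0.0
```

{"name": "drive_tool", "arguments": {
  "steps": [
    [-0.85, 1.87, -3.75, -8, 0],
    [-0.85, 2.38, -3.45, -8, 0],
    [-0.85, 2.84, -3.1, -8, 0],
    [-0.85, 3.24, -2.66, -8, 0],
    [-0.85, 3.58, -2.2, -8, 0],
    [-0.85, 3.85, -1.67, -8, 0],
    [-0.85, 4.04, -1.12, -8, 0],
    [-0.85, 4.16, -0.54, -8, 0],
    [-0.85, 4.2, 0, -8, 0],
    [-0.85, 4.14, 0.6, -8, 0]
  ]
}}

```text
time: 2.15
eef_pos: [0.4691, 0.1722, 0.4014]
tcp_rot: [-0.003, 0.707, 0.002, 0.707]
contact_force: [0.8, -0.8, 0.2]
opening: -0.003
```

Run:
```python
from h import *
import pickle
s,p,Rm=state(); print(p,az(Rm),s['qpos'],s['opening'])
c=cam('wrist'); save(c,'w1.png'); pickle.dump(c,open('w1.pkl','wb'))
for k in('red','blue'):
    for b in blobs(c,k): print(k,[float(x) for x in b[0]],[int(x) for x in b[1]])
```

```text
[0.46909611 0.17220663 0.40142767] 0.4002289769647554 [ 1.48622536e-01 -1.88209142e-01  1.76625425e+00 -2.15211630e-04
  1.56365143e+00 -1.42915756e+00] -0.0032092937909241137
red [45.1, 232.4] [20, 212, 50, 42, 815]
red [462.0, 230.9] [447, 218, 32, 29, 604]
red [86.7, 231.7] [73, 222, 27, 21, 362]
red [262.4, 246.0] [253, 237, 19, 19, 246]
red [87.7, 269.3] [64, 250, 46, 41, 705]
blue [461.3, 94.2] [408, 35, 108, 116, 5976]
blue [296.8, 246.4] [290, 240, 14, 14, 146]
blue [494.3, 385.3] [479, 373, 28, 29, 540]
```

View pics/w1.png

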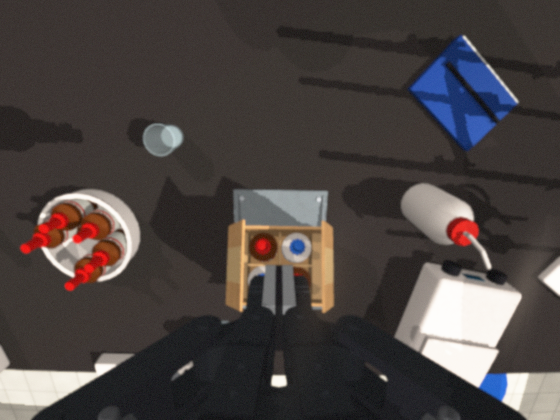

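{"name": "drive_tool", "arguments": {
  "steps": [
    [1.7, 0, 1.5, 0.4, 0],
    [1.7, 0, 1.5, 0, 0],
    [1.7, 0, 1.6, 0, 0],
    [1.7, 0.1, 1.6, 0, 0],
    [1.7, 0.1, 1.6, 0, 0],
    [1.8, 0, 1.5, 0, 0],
    [1.8, 0, 1.5, 0, 0],
    [2.6, 0, 0, 0, 0],
    [2.6, 0, 0, 0, 0],
    [2.6, 0, 0, 0, 0]
  ]
}}

```text
time: 3.2
eef_pos: [0.577, 0.1716, 0.2008]
tcp_rot: [0.002, 0.707, -0.002, 0.707]
contact_force: [-0.4, 0.2, -0.1]
opening: 0.001
```

{"name": "drive_tool", "arguments": {
  "steps": [
    [2.6, 0, 0, 0, 0],
    [0, 2, 0, 0, 0],
    [0, 2, 0, 0, 0],
    [0, 2, 0, 0, 0],
    [0.5, 1.5, 0.3, 0, 0],
    [0.6, 1.5, 0.3, 0, 0],
    [0.6, 1.5, 0.3, 0, 0],
    [0.5, 1, 0.3, 0, 0],
    [-0.5, -1, -0.3, 0, 0],
    [-0.6, -2.5, -0.3, 0, 0]
  ]
}}

```text
time: 4.2
eef_pos: [0.5832, 0.2524, 0.1644]
tcp_rot: [0.001, 0.708, -0.001, 0.707]
contact_force: [0.6, -0.5, 0.3]
opening: -0.0
```

Run:
```python
from h import *
s,p,Rm=state(); print(p,az(Rm))
a=[cam(n)['frame'] for n in('scene','top')]
x=np.hstack([cv2.resize(a[0][140:290,280:420],None,fx=2.8,fy=2.8),cv2.resize(a[1][130:280,180:320],None,fx=2.8,fy=2.8)])
cv2.imwrite('pics/b.png',x[...,::-1])
```

```text
[0.58316067 0.25242138 0.16440554] -0.21118784794463724
```

View pics/b.png

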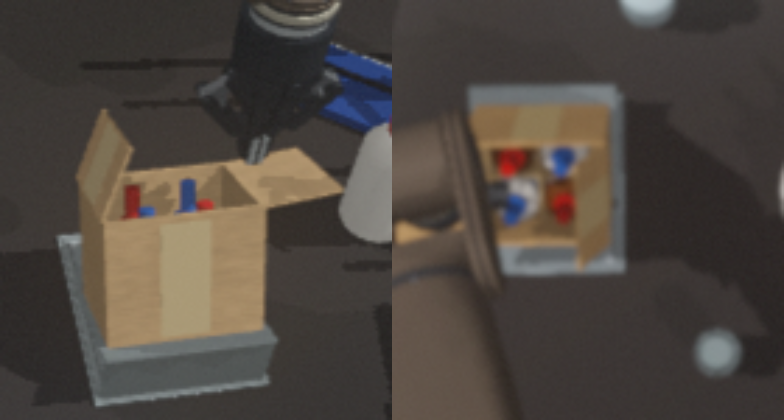

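The left flap lies nearly level, and the right one still stands inward. I'll fold the right one next, then rise to a viewing pose.

{"name": "drive_tool", "arguments": {
  "steps": [
    [-0.3, -1.9, -0.1, 0, 0],
    [-0.3, -2, -0.2, 0, 0],
    [-0.3, -2, -0.1, 0, 0],
    [-0.2, -2, -0.2, 0, 0],
    [0, -2, 0, 0, 0],
    [0, -2, 0, 0, 0],
    [0, -2, 0, 0, 0],
    [0.5, -1.5, 0.3, 0, 0],
    [0.6, -1.5, 0.3, 0, 0],
    [0.6, -1.5, 0.3, 0, 0]
  ]
}}

```text
time: 5.3
eef_pos: [0.5854, 0.0665, 0.1584]
tcp_rot: [0.002, 0.707, -0.002, 0.707]
contact_force: [0.9, -0.0, 0.6]
opening: 0.002
```

{"name": "drive_tool", "arguments": {
  "steps": [
    [0.6, -1, 0.3, 0, 0],
    [-0.5, 1, -0.3, 0, 0],
    [-1, 1.5, 0, 0, 0],
    [-2.5, 1.5, 1, 0, 0.4],
    [-3, 1.5, 1.5, 0, 0.4],
    [-3, 1.5, 1.5, 0, 0.4],
    [-3, 1.5, 1.6, 0, 0.4],
    [-2, 0, 1.6, 0, 0.4],
    [0, 0, 0, 0, 0.4]
  ]
}}

```text
time: 6.2
eef_pos: [0.6604, 0.1446, 0.309]
tcp_rot: [0.002, 0.704, -0.001, 0.71]
contact_force: [0.6, 0.2, 0.5]
opening: 0.397
```

Run:
```python
from h import *
import pickle
s,p,Rm=state(); print(p,az(Rm),s['opening'])
c=cam('wrist'); save(c,'w2.png'); pickle.dump(c,open('w2.pkl','wb'))
for k in('red','blue'):
    for b in blobs(c,k): print(k,[float(x) for x in b[0]],[int(x) for x in b[1]])
```

```text
[0.66043001 0.1446409  0.30898315] -0.21452465944044544 0.39700454420689535
red [25.2, 100.8] [0, 80, 51, 36, 968]
red [281.8, 113.1] [269, 94, 26, 37, 683]
red [46.9, 146.6] [26, 135, 39, 24, 571]
red [333.6, 162.4] [319, 147, 29, 32, 646]
red [22.4, 175.0] [0, 162, 43, 26, 567]
red [247.6, 329.1] [242, 327, 12, 5, 55]
blue [332.9, 112.6] [321, 95, 24, 35, 552]
blue [281.6, 162.4] [271, 147, 22, 30, 466]
blue [504.7, 370.0] [442, 340, 116, 63, 3003]
```

View pics/w2.png

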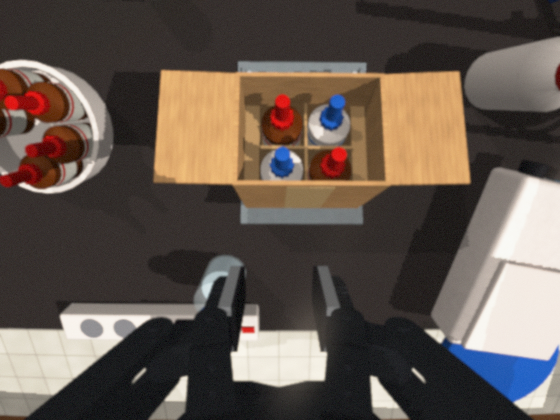

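{"name": "drive_tool", "arguments": {
  "steps": [
    [0, 2.5, 0, 0, 0.4],
    [0, 3, 0, 0, 0.4],
    [0, 2.5, 0, 0, 0.4],
    [0, 0, 0, 0, 0.4]
  ]
}}

```text
time: 6.65
eef_pos: [0.6562, 0.2255, 0.3009]
tcp_rot: [0.001, 0.709, -0.001, 0.706]
contact_force: [0.7, -0.7, -0.0]
opening: 0.4
```

Run:
```python
from h import *
import pickle
s,p,Rm=state(); print(p,az(Rm),s['opening'])
c=cam('wrist'); save(c,'w3.png'); pickle.dump(c,open('w3.pkl','wb'))
for k in('red','blue'):
    for b in blobs(c,k): print(k,[float(x) for x in b[0]],[int(x) for x in b[1]])
```

```text
[0.656245   0.22547552 0.30085261] -0.13601995830171923 0.4001509026514427
red [503.0, 75.8] [477, 54, 52, 46, 1483]
red [203.3, 120.8] [190, 102, 29, 37, 737]
red [253.7, 170.6] [241, 155, 27, 33, 617]
blue [254.7, 120.2] [245, 102, 22, 35, 551]
blue [200.7, 170.2] [187, 156, 29, 29, 535]
blue [139.1, 322.3] [128, 314, 27, 21, 203]
blue [511.2, 370.8] [473, 336, 60, 64, 1548]
blue [418.7, 375.1] [412, 368, 14, 15, 83]
```

Both flaps lie folded out level. Red1 is at (282,105), lower −y cell; red2 is at (335,155), upper +y cell; the fingers are clear below. Next I'll triangulate the cap tops.

```bash
cat >> h.py <<'E'
def captop(c,b):
    """centre of top disc for a cap whose top points up in the wrist image: bbox -> pixel"""
    x,y,w,h,_=[int(v) for v in b[1]]
    f=cv2.GaussianBlur(c['frame'],(3,3),0); hs=cv2.cvtColor(f,cv2.COLOR_RGB2HSV)[y:y+13,x:x+w]
    m=(hs[...,1]>150)&(hs[...,2]>80); return x+np.nonzero(m)[1].mean(), y+6.5
E
python3 - <<'E'
from h import *
import pickle
A,B=[pickle.load(open(f,'rb')) for f in('w2.pkl','w3.pkl')]
def pick(c,k,u,v): return min(blobs(c,k),key=lambda b:np.hypot(b[0][0]-u,b[0][1]-v))
P={}
for n,k,a,b in(('red1','red',(282,113),(203,121)),('red2','red',(333,162),(254,170)),('blue1','blue',(333,112),(255,120)),('blue2','blue',(282,162),(201,170))):
    ca,cb=captop(A,pick(A,k,*a)),captop(B,pick(B,k,*b))
    P[n],e=tri(ray(A,*ca),ray(B,*cb)); print(n,np.round(ca,1),np.round(cb,1),P[n].round(4),np.round(e,4))
m=sum(P.values())/4; print('mean cap top',m, 'yaw from rows',np.degrees([np.arctan2(-(P['blue1']-P['red1'])[0],(P['blue1']-P['red1'])[1]),np.arctan2(-(P['red2']-P['blue2'])[0],(P['red2']-P['blue2'])[1])]))
# rim corners by eye in view A
E
```

```text
red1 [282.4 100.5] [199.8 108.5] [0.5726 0.1486 0.1193] [0.0002 0.0002]
red2 [335.4 153.5] [252.9 161.5] [0.6219 0.2005 0.1378] [0.0001 0.0001]
blue1 [336.7 101.5] [253.4 108.5] [0.5733 0.2013 0.1252] [0.0002 0.0002]
blue2 [281.9 153.5] [197.3 162.5] [0.6214 0.1478 0.1428] [0.0003 0.0003]
mean cap top [0.59732677 0.17455195 0.13129369] yaw from rows [-0.75101558 -0.55334198]
```

{"name": "drive_tool", "arguments": {
  "steps": [
    [2.5, -1.9, -1.9, 0, 0.4],
    [2.5, -1.9, -1.9, 0, 0.4],
    [2.5, -1.9, -1.9, 0, 0.4],
    [2.5, -2, -1.9, 0, 0.4],
    [2, 0, 0, 0, 0.4],
    [2, 0, 0, 0, 0.4],
    [0, 0, 0, 0, 0.4]
  ]
}}

```text
time: 7.4
eef_pos: [0.5785, 0.1444, 0.1589]
tcp_rot: [0.002, 0.71, -0.003, 0.704]
contact_force: [-0.4, 0.5, -0.9]
opening: 0.396
```

Run:
```python
from h import *
import pickle
s,p,Rm=state(); print(p,az(Rm),s['opening'])
c=cam('wrist'); save(c,'w4.png'); pickle.dump(c,open('w4.pkl','wb'))
for b in blobs(c,'red'): print([float(x) for x in b[0]],[int(x) for x in b[1]])
A=pickle.load(open('w2.pkl','rb'));B=pickle.load(open('w3.pkl','rb'))
print('pred red1 top px',proj(c,(.574,.148,.122)))
```

```text
[0.57852554 0.1444434  0.15888749] -0.4296974007011628 0.39608539941508525
[284.2, 248.3] [265, 229, 39, 39, 1069]
[8.8, 252.7] [0, 241, 15, 29, 59]
[368.6, 314.4] [356, 306, 25, 18, 228]
pred red1 top px [285.14050855 242.54126733]
```

View pics/w4.png

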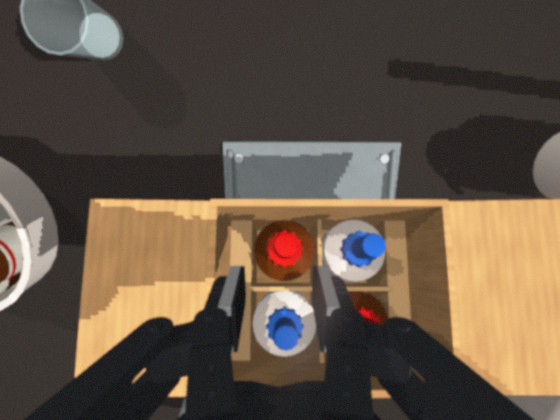

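Cap top observed near (288,246), about 2 mm off the prediction. I'll correct for that, descend and grip.

{"name": "drive_tool", "arguments": {
  "steps": [
    [2.2, 0.2, 0.1, 0, 0.4],
    [2.2, 0.2, 0.1, 0, 0.4],
    [1.7, 0.1, 0.1, 0, 0.4],
    [0.6, 0.05, 0.05, 0, 0.4],
    [0, 0, 0, 0, 0.05],
    [0, 0, 0, 0, 0],
    [0, 0, 0, 0, 0],
    [0, 0, 0, 0, 0]
  ],
  "force": 30
}}

```text
time: 8.25
eef_pos: [0.5863, 0.1507, 0.0991]
tcp_rot: [0.002, 0.707, -0.003, 0.707]
contact_force: [-4.0, -2.9, 7.5]
opening: 0.243
```

{"name": "drive_tool", "arguments": {
  "steps": [
    [-0.88, 0, -0.47, 0, 0],
    [-0.88, 0, -0.47, 0, 0],
    [0, 0, 0, 0, 0]
  ]
}}

```text
time: 8.55
eef_pos: [0.577, 0.1514, 0.1161]
tcp_rot: [0.002, 0.706, -0.002, 0.708]
contact_force: [2.6, -0.4, 3.1]
opening: 0.242
```

Run:
```python
from h import *
s,p,Rm=state(); print(p,az(Rm),s['opening'],s['contact_force'],s['wrist_torque'])
```

```text
[0.57702613 0.15135089 0.11609883] -0.3491704047206877 0.24217075633978308 [ 2.64987051 -0.37939803  3.09940562] [-0.07618914 -0.34488515  0.00551408]
```

Run:
```python
from h import *
c=cam('wrist'); d=cam('scene')
x=np.hstack([cv2.resize(c['frame'][200:380,180:380],None,fx=2,fy=2),cv2.resize(d['frame'][150:270,290:410],(360,360),interpolation=cv2.INTER_CUBIC)])
cv2.imwrite('pics/g.png',x[...,::-1])
```

```text
(no output)
```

View pics/g.png

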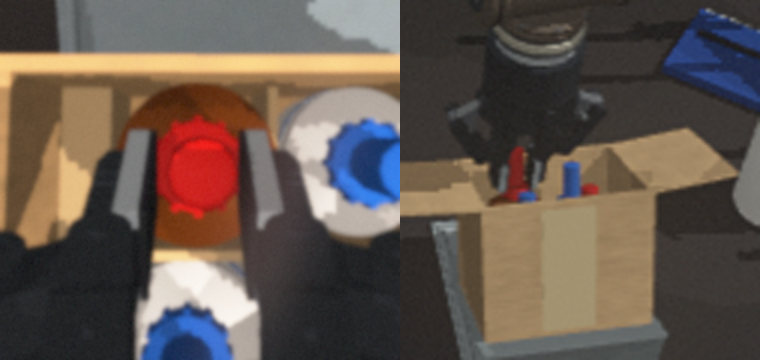

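The pads hold the wider collar, with the cap standing well above them. I'll put the bottle back and regrip 12 mm higher along W.

{"name": "drive_tool", "arguments": {
  "steps": [
    [0.85, 0, 0.45, 0, 0],
    [0.85, 0, 0.45, 0, 0],
    [0, 0, 0, 0, 0.4],
    [0, 0, 0, 0, 0.4],
    [-1.06, 0, -0.56, 0, 0.4],
    [0, 0, 0, 0, 0.1],
    [0, 0, 0, 0, 0],
    [0, 0, 0, 0, 0],
    [0, 0, 0, 0, 0]
  ],
  "force": 30
}}

```text
time: 9.55
eef_pos: [0.5791, 0.1508, 0.1066]
tcp_rot: [0.002, 0.708, -0.002, 0.707]
contact_force: [-0.7, -0.0, -0.0]
opening: 0.162
```

Run:
```python
from h import *
s,p,Rm=state(); print(p,az(Rm),s['opening'],s['contact_force'],s['wrist_torque'])
c=cam('wrist');save(c,'w6.png')
for b in blobs(c,'red'): print([float(x) for x in b[0]],[int(x) for x in b[1]])
```

```text
[0.57912812 0.15082401 0.10664409] -0.3957047664610601 0.1623356472303073 [-0.74214559 -0.00571065 -0.02892518] [-0.01768368  0.06409889 -0.01383576]
[278.6, 287.4] [263, 262, 33, 51, 1345]
[370.8, 405.0] [356, 387, 36, 33, 279]
```

{"name": "drive_tool", "arguments": {
  "steps": [
    [-1.3, 0, -0.7, 0, 0],
    [-1.77, 0, -0.94, 0, 0],
    [-1.77, 0, -0.94, 0, 0],
    [-1.94, 0, -1.03, 0, 0],
    [-1.94, 0, -1.03, 0, 0],
    [-1.94, 0, -1.03, 0, 0],
    [-1.94, 0, -1.03, 0, 0],
    [-0.5, 0, -2, 0, 0],
    [1, 0, -2.5, 0, 0],
    [2, 0, -1.7, 0, 0]
  ]
}}

```text
time: 10.6
eef_pos: [0.4504, 0.1521, 0.2096]
tcp_rot: [0.003, 0.706, -0.002, 0.708]
contact_force: [-0.6, 0.1, -1.8]
opening: 0.158
```

{"name": "drive_tool", "arguments": {
  "steps": [
    [2.5, 0, -0.5, 0, 0],
    [2.5, 0, 0, 0, 0],
    [1.5, 0, 0, 0, 0],
    [1, 0, 0, 0, 0]
  ]
}}

```text
time: 11.0
eef_pos: [0.4442, 0.1518, 0.1314]
tcp_rot: [0.002, 0.708, -0.002, 0.706]
contact_force: [-0.0, 1.2, -1.2]
opening: 0.162
```

Run:
```python
from h import *
s,p,Rm=state(); print(p,az(Rm),s['opening'],s['contact_force'],s['wrist_torque'],s['qpos'])
c=cam('wrist'); d=cam('scene'); t=cam('top')
q=proj(d,p+[.02,0,-.04]).astype(int); print(q)
x=np.hstack([cv2.resize(c['frame'][200:400,180:380],(390,390)),cv2.resize(d['frame'][max(q[1]-55,0):q[1]+55,q[0]-55:q[0]+55],(390,390),interpolation=cv2.INTER_CUBIC)])
cv2.imwrite('pics/k.png',x[...,::-1])
```

```text
[0.44417591 0.15184014 0.13135426] -0.3785559286060599 0.16238804414054245 [-0.00505276  1.19203314 -1.15879385] [-0.01395477  0.03327142  0.01014621] [ 1.12669188e-01 -6.24454861e-02  2.15209718e+00  1.76462715e-04
  1.05539051e+00 -1.45160778e+00]
[318 186]
```

View pics/k.png

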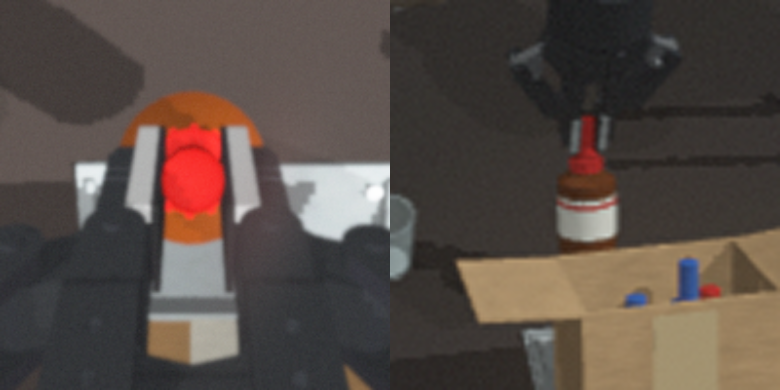

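The bottle is held by the cap and still leans 28° (the wrist torque of 0.033 N m agrees). I'll lower it to touch the bench.

{"name": "drive_tool", "arguments": {
  "steps": [
    [2, 0, 0, 0, 0],
    [1.5, 0, 0, 0, 0],
    [0.5, 0, 0, 0, 0],
    [0, 0, 0, 0, 0],
    [0, 0, 0, 0, 0]
  ],
  "force": 20
}}

```text
time: 11.65
eef_pos: [0.4465, 0.1522, 0.0947]
tcp_rot: [0.002, 0.706, -0.002, 0.708]
contact_force: [0.4, -0.9, -0.2]
opening: 0.16
```

{"name": "drive_tool", "arguments": {
  "steps": [
    [0.3, 0, 0, 0, 0],
    [0.2, 0, 0, 0, 0],
    [0, 0, 0, 0, 0]
  ]
}}

```text
time: 11.95
eef_pos: [0.4455, 0.1521, 0.0885]
tcp_rot: [0.002, 0.707, -0.002, 0.707]
contact_force: [0.1, 0.1, -1.4]
opening: 0.165
```

{"name": "drive_tool", "arguments": {
  "steps": [
    [0.3, 0, 0, 0, 0],
    [0.1, 0, 0, 0, 0]
  ]
}}

```text
time: 12.15
eef_pos: [0.4466, 0.1523, 0.0869]
tcp_rot: [0.002, 0.707, -0.002, 0.707]
contact_force: [-5.6, 0.0, 15.4]
opening: 0.164
```

{"name": "drive_tool", "arguments": {
  "steps": [
    [-0.2, 0, 1, 0, 0],
    [-0.14, 0, 1, 0, 0],
    [-0.05, 0, 1, 0, 0],
    [0.05, 0, 1, 0, 0],
    [0.18, 0, 1.1, 0, 0],
    [0, 0, 0, 0, 0]
  ]
}}

```text
time: 12.75
eef_pos: [0.4983, 0.1517, 0.0872]
tcp_rot: [0.002, 0.706, -0.002, 0.708]
contact_force: [-0.8, -1.0, 5.6]
opening: 0.159
```

Run:
```python
from h import *
s,p,Rm=state(); print(p,az(Rm),s['opening'],s['contact_force'],s['wrist_torque'])
c=cam('wrist'); d=cam('scene'); t=cam('top')
save(c,'w7.png');save(d,'s7.png')
for b in blobs(c,'red'): print([float(x) for x in b[0]],[int(x) for x in b[1]])
q=proj(d,p+[.02,0,-.04]).astype(int)
x=np.hstack([cv2.resize(c['frame'][200:400,180:380],(390,390)),cv2.resize(d['frame'][max(q[1]-55,0):q[1]+55,q[0]-55:q[0]+55],(390,390),interpolation=cv2.INTER_CUBIC)])
cv2.imwrite('pics/k2.png',x[...,::-1])
```

```text
[0.49825147 0.15169728 0.08719254] -0.3734006392196663 0.15869905958794323 [-0.7870234  -1.04507902  5.55978   ] [-0.10737494  0.2550208   0.08071756]
[278.2, 272.9] [253, 237, 51, 76, 2500]
```

View pics/k2.png

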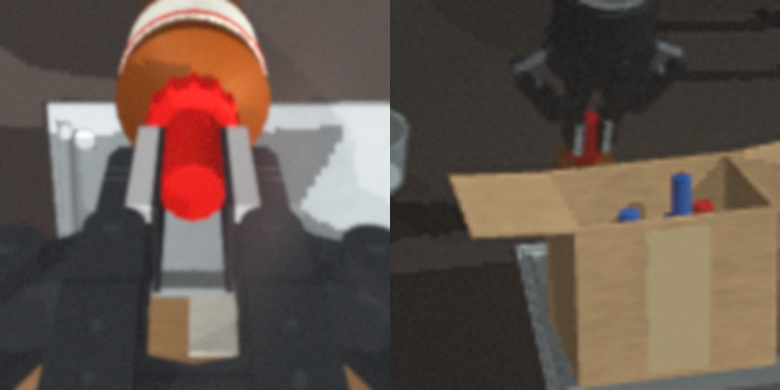

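The bottle has pivoted to about upright: shoulder at (192,90) and cap top at (192,195) in the crop. I'll release to let it settle flat, then regrip and carry it high to a view over the dish.

{"name": "drive_tool", "arguments": {
  "steps": [
    [0, 0, 0, 0, 0.3],
    [0, 0, 0, 0, 0.35],
    [0, 0, 0, 0, 0.35],
    [-0.3, 0, 0, 0, 0.35],
    [0, 0, 0, 0, 0.35],
    [0, 0, 0, 0, 0.35],
    [0, 0, 0, 0, 0.1],
    [0, 0, 0, 0, 0],
    [0, 0, 0, 0, 0],
    [0, 0, 0, 0, 0]
  ],
  "force": 40
}}

```text
time: 13.9
eef_pos: [0.4967, 0.1517, 0.0892]
tcp_rot: [0.002, 0.707, -0.002, 0.707]
contact_force: [0.5, -0.3, 0.9]
opening: 0.161
```

Run:
```python
from h import *
s,p,Rm=state(); print(p,az(Rm),s['opening'],s['contact_force'],s['wrist_torque'])
c=cam('wrist'); save(c,'w8.png')
for b in blobs(c,'red'): print([float(x) for x in b[0]],[int(x) for x in b[1]])
for z in (.095,.099,.112,.118): print(z,proj(c,[p[0],p[1],z]), proj(c,[p[0]-.0075,p[1],z]))
f=c['frame'][230:330:6,278]; print(f.tolist())
for r in plan(p+[0,0,.15],az(Rm),(.69,-.19,.25),0,9,0): print(r)
```

```text
[0.49669084 0.15171294 0.0892441 ] -0.35760030479754124 0.1613275849953872 [ 0.52265445 -0.28246257  0.92059774] [-0.01751429 -0.0026668  -0.02351309]
[278.4, 279.6] [255, 243, 47, 77, 2350]
0.095 [279.65578576 285.25672509] [279.57653538 271.87475029]
0.099 [279.6925851  289.64969217] [279.61203256 276.01166884]
0.112 [279.82552174 305.52737807] [279.7405501  290.99671658]
0.118 [279.89482066 313.80944137] [279.80772501 298.83386592]
[[195, 101, 48], [200, 105, 52], [189, 85, 46], [218, 35, 24], [239, 34, 35], [233, 30, 24], [190, 24, 19], [194, 26, 22], [193, 28, 20], [194, 33, 28], [194, 26, 22], [242, 39, 34], [234, 32, 26], [212, 31, 29], [209, 27, 24], [185, 99, 100], [153, 159, 161]]
[-0.12, -3.78, 2.17, np.float64(-0.04), 0]
[-0.12, -3.78, 2.17, np.float64(-0.04), 0]
[-0.12, -3.79, 2.17, np.float64(-0.04), 0]
[-0.12, -3.79, 2.16, np.float64(-0.04), 0]
[-0.12, -3.79, 2.16, np.float64(-0.04), 0]
[-0.12, -3.79, 2.16, np.float64(-0.04), 0]
[-0.12, -3.79, 2.16, np.float64(-0.04), 0]
[-0.12, -3.79, 2.15, np.float64(-0.04), 0]
[-0.12, -3.8, 2.15, np.float64(-0.04), 0]
```

{"name": "drive_tool", "arguments": {
  "steps": [
    [-4.5, 0, 0, 0, 0],
    [-4.5, 0, 0, 0, 0],
    [-4.5, 0, 0, 0, 0],
    [-4.5, 0, 0, 0, 0],
    [0, -3.8, 1.5, 0, 0],
    [0, -3.8, 1.8, 0, 0],
    [0, -3.8, 2.1, 0, 0],
    [0, -3.8, 2.3, 0, 0],
    [0, -3.8, 2.3, 0, 0],
    [0, -3.8, 2.3, 0, 0]
  ]
}}

```text
time: 14.95
eef_pos: [0.6184, -0.0785, 0.2682]
tcp_rot: [0.003, 0.708, -0.002, 0.707]
contact_force: [0.5, 0.7, -1.1]
opening: 0.156
```

{"name": "drive_tool", "arguments": {
  "steps": [
    [0, -1, 2.3, 0, 0],
    [0, -1, 2.4, 0, 0],
    [0, 0, 2.3, 0, 0],
    [0, 0, 0, 0, 0],
    [0, 0, 0, 0, 0]
  ]
}}

```text
time: 15.45
eef_pos: [0.6875, -0.0973, 0.2676]
tcp_rot: [0.002, 0.708, -0.002, 0.706]
contact_force: [0.3, -0.8, -0.7]
opening: 0.159
```

Run:
```python
from h import *
import pickle
s,p,Rm=state(); print(p,az(Rm),s['opening'],s['contact_force'])
c=cam('wrist'); save(c,'w9.png'); pickle.dump(c,open('w9.pkl','wb'))
for b in blobs(c,'red'): print([float(x) for x in b[0]],[int(x) for x in b[1]])
```

```text
[ 0.68750753 -0.09729874  0.26760763] -0.3532521166831904 0.15922403994428275 [ 0.29575597 -0.76481323 -0.737085  ]
[194.4, 52.2] [178, 36, 33, 33, 812]
[246.4, 70.8] [232, 56, 29, 31, 666]
[157.7, 90.2] [138, 76, 38, 30, 822]
[256.9, 123.7] [244, 110, 27, 28, 567]
[220.4, 157.3] [207, 144, 28, 27, 601]
[278.4, 279.1] [255, 242, 47, 77, 2265]
```

{"name": "drive_tool", "arguments": {
  "steps": [
    [0, -3, 0, 0, 0],
    [0, -3, 0, 0, 0],
    [0, -2.5, 0, 0, 0],
    [0, 0, 0, 0, 0],
    [0, 0, 0, 0, 0]
  ]
}}

```text
time: 16.0
eef_pos: [0.6867, -0.1824, 0.2691]
tcp_rot: [0.003, 0.707, -0.002, 0.707]
contact_force: [0.1, 0.5, -0.8]
opening: 0.159
```

Run:
```python
from h import *
import pickle
s,p,Rm=state(); print(p,az(Rm),s['opening'],s['contact_force'])
c=cam('wrist'); save(c,'w10.png'); pickle.dump(c,open('w10.pkl','wb'))
for b in blobs(c,'red'): print([float(x) for x in b[0]],[int(x) for x in b[1]])
a=pickle.load(open('w9.pkl','rb'))
x=np.hstack([a['frame'][:, 80:480],c['frame'][:,80:480]]); cv2.imwrite('pics/w910.png',x[...,::-1])
```

```text
[ 0.68669324 -0.18238838  0.26914876] -0.41202360340981276 0.159322427345447 [ 0.11911081  0.47539895 -0.83405477]
[286.9, 52.4] [273, 36, 29, 33, 690]
[336.9, 70.5] [322, 56, 31, 30, 697]
[248.4, 90.1] [235, 76, 28, 30, 618]
[343.3, 123.9] [329, 110, 31, 28, 623]
[304.4, 156.6] [292, 143, 26, 28, 548]
[278.5, 279.0] [255, 243, 47, 76, 2212]
[469.2, 332.5] [463, 330, 14, 6, 76]
```

View pics/w910.png

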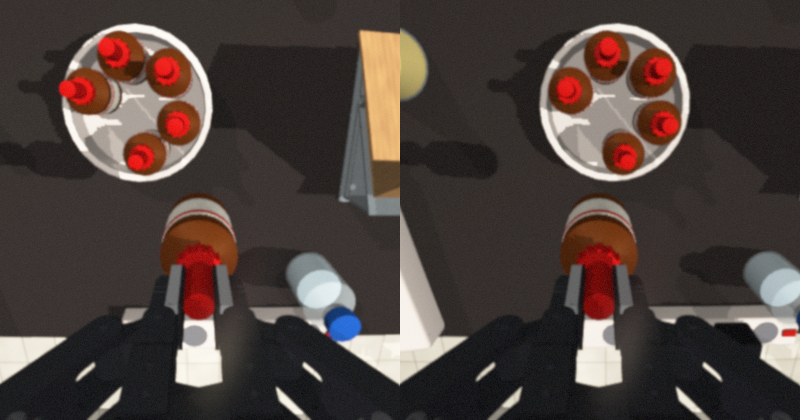

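The dish has caps at five corners; the free corner is at the left-lower side of the dish (−y, +x). The held bottle is upright. Next I'll triangulate the bright cap discs.

```bash
cat >> h.py <<'E'
def discs(c,vmax=220,thr=222):
    f=c['frame'].astype(int); m=((f[...,0]>thr)&(f[...,1]<90)).astype(np.uint8)
    m=cv2.morphologyEx(m,cv2.MORPH_OPEN,np.ones((5,5),np.uint8)); n,l,s,ce=cv2.connectedComponentsWithStats(m); o=[]
    for i in range(1,n):
        if s[i][4]<60 or ce[i][1]>vmax: continue
        k=cv2.findContours((l==i).astype(np.uint8),cv2.RETR_EXTERNAL,cv2.CHAIN_APPROX_NONE)[0][0]
        o.append((ce[i],s[i][2:],cv2.minEnclosingCircle(k)))
    return o
E
python3 - <<'E'
from h import *
import pickle
A,B=[pickle.load(open(f,'rb')) for f in('w9.pkl','w10.pkl')]
for c in(A,B):
    for d in discs(c): print(d[0].round(1),d[1],np.round(d[2][0],1),round(d[2][1],1), plane(c,*d[0],.119).round(4))
    print()
E
```

```text
[186.1  46. ] [ 15  15 191] [186.4  45.8] 8.1 [ 0.5542 -0.1735  0.119 ]
[243.9  65.6] [ 17  15 209] [245.  66.] 9.2 [ 0.5699 -0.126   0.119 ]
[147.4  88.4] [ 14  14 165] [147.3  88.3] 7.6 [ 0.5869 -0.2102  0.119 ]
[255.3 125.6] [ 14  14 168] [255.4 125.4] 7.6 [ 0.619  -0.1177  0.119 ]
[215.6 161.5] [ 12  12 127] [215.7 161.7] 6.8 [ 0.6507 -0.1553  0.119 ]

[288.8  45. ] [ 13  13 142] [289.  45.] 7.2 [ 0.5537 -0.1731  0.119 ]
[343.7  65.9] [ 12  13 132] [343.3  66.3] 6.8 [ 0.5699 -0.1265  0.119 ]
[246.1  86.6] [ 11  12 117] [246.5  86.5] 6.5 [ 0.586  -0.2099  0.119 ]
[351.2 124.8] [ 11  11 103] [351. 125.] 5.8 [ 0.6184 -0.1172  0.119 ]
[308.4 160.5] [10 10 88] [308.2 160.5] 5.5 [ 0.6502 -0.1547  0.119 ]
```

Run:
```python
from h import *
import pickle
from scipy.optimize import least_squares
A,B=[pickle.load(open(f,'rb')) for f in('w9.pkl','w10.pkl')]
P=[]
for a,b in zip(discs(A),discs(B)):
    t,e=tri(ray(A,*a[0]),ray(B,*b[0])); P.append((plane(A,*a[0],.119)+plane(B,*b[0],.119))[:2]/2); print(t.round(4),round(e[0],4))
P=np.array(P)
r=least_squares(lambda q:np.hypot(*(P-q[:2]).T)-q[2],[.603,-.164,.049]); c=r.x[:2]
print('circle',r.x,'res',r.fun.round(4)); d=P-c; an=np.degrees(np.arctan2(d[:,1],d[:,0]));print('ang',an.round(1))
k=np.sort(an%360); g=np.diff(np.r_[k,k[0]+360]); i=g.argmax(); am=np.radians(k[i]+g[i]/2)
h=c+.049*np.array([np.cos(am),np.sin(am)]); print('corner',h.round(4),'gap',g.round(1))
for n,q in(('mid',c),('corner',h)): print(n,'dist to caps',np.hypot(*(P-q).T).round(4))
for d in discs(B,420,200): print(d[0],d[1])
pz=.26915+.0252; print('held cap top pred px',proj(B,[.6867,-.1824,pz]))
# dish rim circle from images
for c0 in(A,B):
    f=cv2.cvtColor(c0['frame'],cv2.COLOR_RGB2HSV); m=((f[...,1]<60)&(f[...,2]>170)).astype(np.uint8); m[215:]=0
    n,l,s,ce=cv2.connectedComponentsWithStats(m); 
    i=max((j for j in range(1,n) if s[j][2]<220 and s[j][3]<220),key=lambda j:s[j][2]*s[j][3]); k=cv2.findContours((l==i).astype(np.uint8),0,2)[0]
    k=max(k,key=len); hull=cv2.convexHull(k)[:,0].astype(float); W=np.array([plane(c0,u,v,.045)[:2] for u,v in hull])
    rr=least_squares(lambda q:np.hypot(*(W-q[:2]).T)-q[2],[.603,-.164,.08],loss='soft_l1',f_scale=.002); print('rim',rr.x.round(4),np.abs(rr.fun).max().round(4))
```

```text
[ 0.5542 -0.1731  0.1204] 0.0002
[ 0.5697 -0.1262  0.1172] 0.0
[ 0.5865 -0.2098  0.1199] 0.0005
[ 0.6186 -0.1176  0.1208] 0.0003
[ 0.6501 -0.1549  0.1207] 0.0003
circle [ 0.60201327 -0.16351327  0.04908736] res [-0.      0.0001 -0.     -0.0001  0.0001]
ang [-168.5  130.8 -108.5   70.1   10. ]
corner [ 0.634  -0.2007] gap [ 60.1  60.7  60.7  60.  118.5]
mid dist to caps [0.0491 0.0492 0.0491 0.049  0.0492]
corner dist to caps [0.0846 0.0982 0.0485 0.0846 0.0485]
[288.68202765  45.89400922] [ 17  16 217]
[343.24102564  66.44102564] [ 14  16 195]
[246.14798206  86.44843049] [ 15  18 223]
[350.13291139 125.41772152] [ 13  14 158]
[307.66451613 161.15483871] [ 14  13 155]
held cap top pred px [279.85616387 308.81157788]
rim [ 0.6031 -0.1645  0.082 ] 0.001
rim [ 0.6031 -0.1646  0.0819] 0.0014
```

Heights triangulate to 0.117–0.121 against 0.119 expected. The hexagon fits to 0.1 mm: middle (0.602,−0.1635), corner (0.634,−0.2007). The rim circle agrees within 1.5 mm.

{"name": "drive_tool", "arguments": {
  "steps": [
    [0, -0.9, -2.6, 0, 0],
    [1, -0.9, -2.6, 0, 0],
    [0, 0, 0, 0, 0],
    [0, 0, 0, 0, 0]
  ]
}}

```text
time: 16.45
eef_pos: [0.6351, -0.199, 0.2592]
tcp_rot: [0.002, 0.707, -0.002, 0.707]
contact_force: [-0.6, -0.4, -1.1]
opening: 0.16
```

Run:
```python
from h import *
s,p,Rm=state(); print(p,((np.array([.634,-.2005,.0942])-p)*100).round(2),az(Rm),s['contact_force'])
```

```text
[ 0.63510037 -0.19895011  0.25919813] [ -0.11  -0.15 -16.5 ] -0.3183497520800947 [-0.55944701 -0.37301224 -1.0731841 ]
```

{"name": "drive_tool", "arguments": {
  "steps": [
    [3, -0.15, -0.1, 0, 0],
    [3, 0, 0, 0, 0],
    [3, 0, 0, 0, 0],
    [2, 0, 0, 0, 0],
    [0, 0, 0, 0, 0],
    [0, 0, 0, 0, 0]
  ]
}}

```text
time: 17.05
eef_pos: [0.6354, -0.2011, 0.1499]
tcp_rot: [0.002, 0.707, -0.002, 0.707]
contact_force: [-0.4, 0.3, -1.6]
opening: 0.157
```

Run:
```python
from h import *
s,p,Rm=state(); print(p,((np.array([.634,-.2005,.0942])-p)*100).round(2),az(Rm),s['contact_force'])
```

```text
[ 0.6353629  -0.20107083  0.14986814] [-0.14  0.06 -5.57] -0.2967739755637815 [-0.43388704  0.32384813 -1.61224339]
```

{"name": "drive_tool", "arguments": {
  "steps": [
    [2, 0, 0, 0, 0],
    [1.5, 0, 0, 0, 0],
    [1, 0, 0, 0, 0],
    [0.6, 0, 0, 0, 0],
    [0, 0, 0, 0, 0]
  ]
}}

```text
time: 17.55
eef_pos: [0.6338, -0.2014, 0.0971]
tcp_rot: [0.002, 0.708, -0.002, 0.707]
contact_force: [0.2, 0.6, -1.4]
opening: 0.159
```

{"name": "drive_tool", "arguments": {
  "steps": [
    [0.2, 0, 0, 0, 0],
    [0.1, 0, 0, 0, 0],
    [0, 0, 0, 0, 0]
  ]
}}

```text
time: 17.85
eef_pos: [0.6345, -0.2018, 0.0955]
tcp_rot: [0.002, 0.707, -0.002, 0.707]
contact_force: [-0.6, -0.9, -0.9]
opening: 0.161
```

{"name": "drive_tool", "arguments": {
  "steps": [
    [0, 0, 0, 0, 0.28],
    [0, 0, 0, 0, 0.28],
    [0, 0, 0, 0, 0.28],
    [-2, 0, 0, 0, 0.28],
    [-3, 0, 0, 0, 0.28],
    [-4, 0, 0, 0, 0.4],
    [-4, 0, 0, 0, 0.4],
    [-2, 3, 3.5, 0, 0.4],
    [0, 3, 3, 0, 0.4],
    [0, 0, 0, 0, 0.4]
  ]
}}

```text
time: 18.85
eef_pos: [0.7025, -0.1387, 0.2468]
tcp_rot: [0.001, 0.706, -0.001, 0.709]
contact_force: [-0.4, -0.6, -0.3]
opening: 0.401
```

Run:
```python
from h import *
import pickle
s,p,Rm=state(); print(p,az(Rm),s['opening'])
c=cam('wrist'); save(c,'w11.png'); pickle.dump(c,open('w11.pkl','wb'))
for d in discs(c,250): print(d[0].round(1),d[1],plane(c,*d[0],.119).round(4))
for r in plan(p,az(Rm),(.70,.24,.30),0,10,.4): print([float(x) for x in r])
```

```text
[ 0.70247452 -0.13866977  0.24681555] -0.11876937677986849 0.40066397574763224
[232.1  16.5] [ 15  16 205] [ 0.5543 -0.1735  0.119 ]
[294.5  39.7] [ 16  16 208] [ 0.5702 -0.1266  0.119 ]
[187.1  63.8] [ 15  15 183] [ 0.5867 -0.2102  0.119 ]
[305.1 105.9] [ 15  15 191] [ 0.6185 -0.1173  0.119 ]
[202.3 125.2] [ 14  13 151] [ 0.6333 -0.2017  0.119 ]
[259.  146.7] [ 13  13 145] [ 0.6511 -0.1553  0.119 ]
[-0.53, 3.79, -0.03, -0.01, 0.4]
[-0.53, 3.79, -0.03, -0.01, 0.4]
[-0.53, 3.79, -0.03, -0.01, 0.4]
[-0.53, 3.79, -0.03, -0.01, 0.4]
[-0.53, 3.79, -0.03, -0.01, 0.4]
[-0.53, 3.79, -0.03, -0.01, 0.4]
[-0.53, 3.79, -0.03, -0.01, 0.4]
[-0.53, 3.79, -0.03, -0.01, 0.4]
[-0.53, 3.79, -0.03, -0.01, 0.4]
[-0.53, 3.79, -0.03, -0.01, 0.4]
```

Bottle 1 stands in the corner at (0.633,−0.202), and the other five haven't moved. Red2 is next.

{"name": "drive_tool", "arguments": {
  "steps": [
    [0, 4.3, -0.9, 0, 0.4],
    [0, 4.3, -0.9, 0, 0.4],
    [0, 4.3, -1, 0, 0.4],
    [0, 4.3, -1, 0, 0.4],
    [0, 4.3, -1, 0, 0.4],
    [0, 4.3, -1, 0, 0.4],
    [1, 4.2, -1, 0, 0.4],
    [2.5, 4.2, -0.9, 0, 0.4],
    [1, 0, 0, 0, 0.4],
    [0, 0, 0, 0, 0.4]
  ]
}}

```text
time: 19.9
eef_pos: [0.6227, 0.2001, 0.197]
tcp_rot: [0.001, 0.709, -0.002, 0.705]
contact_force: [0.1, 0.1, -0.7]
opening: 0.403
```

Run:
```python
from h import *
s,p,Rm=state(); print(p,((np.array([.626,.2035,.1315])-p)*100).round(2),az(Rm),s['opening'])
c=cam('wrist'); save(c,'w12.png')
for b in blobs(c,'red'): print([float(x) for x in b[0]],[int(x) for x in b[1]])
for d in discs(c,420,205): print(d[0].round(1),d[1])
# cap top = grasp TCP + 0.0252-ish above along tilted axis
G=np.array([.626,.2035,.1315+.0187]); W=np.array([-.469,0,.883])
print('pred top',proj(c,G+.007*W),G+.007*W)
```

```text
[0.62270049 0.2001121  0.19701131] [ 0.33  0.34 -6.55] -0.27689054672145524 0.40328478867286105
[279.7, 244.4] [262, 226, 36, 37, 945]
[280.5 241.1] [ 20  19 312]
pred top [284.79015978 246.62846358] [0.622717 0.2035   0.156381]
```

Run:
```python
from h import *
import pickle
c=pickle.load(open('w4.pkl','rb'))
for d in discs(c,420,205): print(d[0].round(1),d[1])
W=np.array([-.469,0,.883]); G=np.array([.5791,.1508,.1066+.0187])
print('pred with actual grip',proj(c,G+.007*W), proj(c,G+.010*W),'ref',proj(c,G+[0.001,0.001,0]+.007*W))
```

```text
[286.5 249. ] [ 31  31 688]
pred with actual grip [290.19019988 251.70109797] [290.3591067  251.43224045] ref [291.86911202 253.22541551]
```

{"name": "drive_tool", "arguments": {
  "steps": [
    [2.2, 0.15, 0.1, 0, 0.4],
    [2.2, 0.1, 0.05, 0, 0.4],
    [1.6, 0.05, 0.05, 0, 0.4],
    [0.6, 0, 0, 0, 0.4],
    [0, 0, 0, 0, 0.1],
    [0, 0, 0, 0, 0],
    [0, 0, 0, 0, 0],
    [0, 0, 0, 0, 0]
  ],
  "force": 30
}}

```text
time: 20.75
eef_pos: [0.6272, 0.2033, 0.1351]
tcp_rot: [0.002, 0.707, -0.002, 0.708]
contact_force: [-0.9, -1.1, -1.1]
opening: 0.159
```

Run:
```python
from h import *
s,p,Rm=state(); print(p,az(Rm),s['opening'],s['contact_force'],s['wrist_torque'])
```

```text
[0.62724165 0.20330663 0.13508981] -0.35527929720054485 0.15898352871826096 [-0.93589189 -1.07619272 -1.1447528 ] [-0.06649243 -0.03653656  0.0005892 ]
```

{"name": "drive_tool", "arguments": {
  "steps": [
    [-0.88, 0, -0.47, 0, 0],
    [-1.77, 0, -0.94, 0, 0],
    [-1.77, 0, -0.94, 0, 0],
    [-1.94, 0, -1.03, 0, 0],
    [-1.94, 0, -1.03, 0, 0],
    [-1.94, 0, -1.03, 0, 0],
    [-2.1, 0, -1.1, 0, 0],
    [-0.5, -1, -2.5, 0, 0],
    [0, -1.5, -3, 0, 0],
    [0, -1.3, -3, 0, 0]
  ]
}}

```text
time: 21.75
eef_pos: [0.4748, 0.166, 0.2637]
tcp_rot: [0.002, 0.707, -0.002, 0.708]
contact_force: [-0.1, 0.2, -0.0]
opening: 0.16
```

Run:
```python
from h import *
s,p,Rm=state(); print(p,((np.array([.446,.152,.095])-p)*100).round(2),s['opening'],s['contact_force'],s['wrist_torque'])
```

```text
[0.4748081  0.16601568 0.26365272] [ -2.88  -1.4  -16.87] 0.15964525162374438 [-0.11669531  0.19316388 -0.04086014] [-0.00696918  0.05226721  0.01439013]
```

{"name": "drive_tool", "arguments": {
  "steps": [
    [3.5, -0.7, -1.5, 0, 0],
    [4, -0.7, -1.3, 0, 0],
    [4, 0, 0, 0, 0],
    [3, 0, 0, 0, 0],
    [1.9, 0, 0, 0, 0],
    [0, 0, 0, 0, 0],
    [0, 0, 0, 0, 0]
  ],
  "force": 20
}}

```text
time: 22.45
eef_pos: [0.4483, 0.1526, 0.0994]
tcp_rot: [0.002, 0.707, -0.002, 0.707]
contact_force: [0.6, 0.3, -0.8]
opening: 0.158
```

{"name": "drive_tool", "arguments": {
  "steps": [
    [0.2, 0, 0, 0, 0],
    [0.1, 0, 0, 0, 0],
    [0, 0, 0, 0, 0]
  ]
}}

```text
time: 22.75
eef_pos: [0.4486, 0.1525, 0.0964]
tcp_rot: [0.002, 0.706, -0.002, 0.708]
contact_force: [0.7, -0.1, -0.7]
opening: 0.158
```

{"name": "drive_tool", "arguments": {
  "steps": [
    [0.3, 0, 0, 0, 0],
    [0, 0, 0, 0, 0],
    [0, 0, 0, 0, 0]
  ]
}}

```text
time: 23.05
eef_pos: [0.4479, 0.1524, 0.0923]
tcp_rot: [0.002, 0.707, -0.002, 0.707]
contact_force: [-1.0, 0.1, -0.5]
opening: 0.161
```

{"name": "drive_tool", "arguments": {
  "steps": [
    [0.3, 0, 0, 0, 0],
    [0, 0, 0, 0, 0],
    [0, 0, 0, 0, 0]
  ]
}}

```text
time: 23.35
eef_pos: [0.4484, 0.1525, 0.09]
tcp_rot: [0.002, 0.707, -0.002, 0.707]
contact_force: [-1.1, -0.7, 3.0]
opening: 0.159
```

{"name": "drive_tool", "arguments": {
  "steps": [
    [0.2, 0, 0, 0, 0],
    [0, 0, 0, 0, 0]
  ]
}}

```text
time: 23.55
eef_pos: [0.4491, 0.1526, 0.0898]
tcp_rot: [0.002, 0.707, -0.002, 0.707]
contact_force: [-4.2, 0.1, 13.8]
opening: 0.16
```

{"name": "drive_tool", "arguments": {
  "steps": [
    [-0.2, 0, 1, 0, 0],
    [-0.14, 0, 1, 0, 0],
    [-0.05, 0, 1, 0, 0],
    [0.05, 0, 1, 0, 0],
    [0.18, 0, 1.2, 0, 0],
    [0, 0, 0, 0, 0]
  ]
}}

```text
time: 24.15
eef_pos: [0.5011, 0.152, 0.0894]
tcp_rot: [0.002, 0.707, -0.002, 0.707]
contact_force: [-0.8, 0.2, 4.5]
opening: 0.155
```

{"name": "drive_tool", "arguments": {
  "steps": [
    [0, 0, 0, 0, 0.3],
    [0, 0, 0, 0, 0.35],
    [0, 0, 0, 0, 0.35],
    [-0.1, 0, 0, 0, 0.35],
    [0, 0, 0, 0, 0.35],
    [0, 0, 0, 0, 0.35],
    [0, 0, 0, 0, 0.1],
    [0, 0, 0, 0, 0],
    [0, 0, 0, 0, 0],
    [0, 0, 0, 0, 0]
  ],
  "force": 40
}}

```text
time: 25.15
eef_pos: [0.5001, 0.1521, 0.0902]
tcp_rot: [0.002, 0.707, -0.002, 0.707]
contact_force: [0.2, -0.7, 1.4]
opening: 0.157
```

Run:
```python
from h import *
s,p,Rm=state(); print(p,az(Rm),s['opening'],s['contact_force'],s['wrist_torque'])
c=cam('wrist'); save(c,'w13.png')
for b in blobs(c,'red'): print([float(x) for x in b[0]],[int(x) for x in b[1]])
print(proj(c,[p[0],p[1],.114]),proj(c,[p[0]+.0075,p[1],.114]),proj(c,[p[0]-.0075,p[1],.114]))
print(c['frame'][230:330:5,278].tolist())
t=cam('top')
for b in blobs(t,'red'): print('top',[float(x) for x in b[0]],[int(x) for x in b[1]])
```

```text
[0.50014043 0.15207761 0.09016962] -0.35821703566558427 0.1573418753507818 [ 0.21375135 -0.67443949  1.41025834] [0.00229232 0.00278416 0.00913865]
[278.4, 275.8] [255, 239, 48, 77, 2375]
[279.84823409 306.88826995] [279.9303828 320.953963 ] [279.76279458 292.28087697]
[[198, 104, 49], [204, 109, 54], [191, 54, 36], [222, 32, 27], [255, 47, 42], [238, 36, 33], [194, 30, 25], [194, 25, 20], [196, 27, 26], [193, 32, 27], [195, 31, 28], [194, 30, 24], [237, 40, 39], [239, 36, 35], [236, 30, 31], [222, 33, 28], [209, 31, 26], [203, 54, 52], [153, 159, 161], [152, 159, 160]]
top [344.3, 180.3] [340, 176, 10, 10, 80]
top [360.1, 185.7] [355, 181, 11, 10, 84]
top [332.2, 191.3] [328, 187, 10, 10, 82]
top [363.6, 201.4] [359, 196, 10, 11, 84]
top [335.5, 207.6] [331, 203, 10, 10, 81]
top [351.5, 212.3] [347, 208, 10, 10, 90]
top [142.2, 219.3] [136, 214, 12, 11, 83]
```

{"name": "drive_tool", "arguments": {
  "steps": [
    [-4.5, 0, 0, 0, 0],
    [-4.5, 0, 0, 0, 0],
    [-4.5, 0, 0, 0, 0],
    [-4.5, 0, 0, 0, 0],
    [0, -4.5, 1.5, 0, 0],
    [0, -4.5, 1.5, 0, 0],
    [0, -4.5, 1.5, 0, 0],
    [0, -4.5, 1.5, 0, 0],
    [0, -4.5, 1.5, 0, 0],
    [0, -4.5, 1.5, 0, 0]
  ]
}}

```text
time: 26.25
eef_pos: [0.5882, -0.1202, 0.2693]
tcp_rot: [0.003, 0.707, -0.002, 0.707]
contact_force: [0.7, 0.0, -0.3]
opening: 0.155
```

{"name": "drive_tool", "arguments": {
  "steps": [
    [0, -4.5, 1.4, 0, 0],
    [0, 0, 0, 0, 0],
    [0, 0, 0, 0, 0]
  ]
}}

```text
time: 26.55
eef_pos: [0.6016, -0.1643, 0.2688]
tcp_rot: [0.004, 0.708, -0.002, 0.706]
contact_force: [0.8, 0.5, -0.1]
opening: 0.159
```

Run:
```python
from h import *
s,p,Rm=state(); print(p,((np.array([.6043,-.1638,.0952])-p)*100).round(2),az(Rm),s['opening'],s['contact_force'])
c=cam('wrist'); save(c,'w14.png')
for b in blobs(c,'red'): print([float(x) for x in b[0]],[int(x) for x in b[1]])
```

```text
[ 0.60157163 -0.16427308  0.26876037] [  0.27   0.05 -17.36] -0.4797296356379 0.15944097355626716 [ 0.7769244   0.53920623 -0.14773696]
[268.8, 145.5] [256, 132, 26, 27, 546]
[314.8, 161.3] [302, 148, 26, 28, 560]
[233.4, 178.0] [222, 164, 25, 29, 559]
[321.7, 206.9] [309, 193, 26, 29, 565]
[239.9, 220.7] [232, 207, 19, 31, 377]
[278.4, 276.0] [254, 239, 49, 78, 2346]
```

{"name": "drive_tool", "arguments": {
  "steps": [
    [3, 0.05, 0.2, 0, 0],
    [3, 0, 0.1, 0, 0],
    [2.5, 0, 0, 0, 0],
    [0.5, 0, 0, 0, 0],
    [0, 0, 0, 0, 0],
    [0, 0, 0, 0, 0]
  ]
}}

```text
time: 27.2
eef_pos: [0.6059, -0.1626, 0.182]
tcp_rot: [0.001, 0.706, -0.002, 0.708]
contact_force: [-0.0, -0.0, 0.7]
opening: 0.157
```

Run:
```python
from h import *
s,p,Rm=state(); print(p,((np.array([.6043,-.1638,.0952])-p)*100).round(2),s['contact_force'])
```

```text
[ 0.60587634 -0.16263367  0.18196497] [-0.16 -0.12 -8.68] [-0.03967853 -0.02429562  0.71911197]
```

{"name": "drive_tool", "arguments": {
  "steps": [
    [1, -0.1, -0.1, 0, 0],
    [1, 0, 0, 0, 0],
    [1, 0, 0, 0, 0],
    [0, 0, 0, 0, 0],
    [0, 0, 0, 0, 0]
  ]
}}

```text
time: 27.7
eef_pos: [0.6036, -0.164, 0.1492]
tcp_rot: [0.002, 0.708, -0.002, 0.707]
contact_force: [0.7, -0.2, -0.5]
opening: 0.156
```

{"name": "drive_tool", "arguments": {
  "steps": [
    [0.8, 0, 0, 0, 0],
    [0.8, 0, 0, 0, 0],
    [0.8, 0, 0, 0, 0],
    [0, 0, 0, 0, 0]
  ]
}}

```text
time: 28.1
eef_pos: [0.6028, -0.1636, 0.1238]
tcp_rot: [0.003, 0.708, -0.002, 0.706]
contact_force: [-0.1, 0.1, -0.9]
opening: 0.162
```

{"name": "drive_tool", "arguments": {
  "steps": [
    [0.8, 0, 0, 0, 0],
    [0.8, 0, 0, 0, 0],
    [0.8, 0, 0, 0, 0],
    [0, 0, 0, 0, 0]
  ]
}}

```text
time: 28.5
eef_pos: [0.6029, -0.1636, 0.1]
tcp_rot: [0.003, 0.708, -0.002, 0.706]
contact_force: [-0.6, -0.5, 0.6]
opening: 0.155
```

Slides in without resistance. Final millimetres, release, then withdraw and check.

{"name": "drive_tool", "arguments": {
  "steps": [
    [0.3, 0, 0, 0, 0],
    [0.15, 0, 0, 0, 0],
    [0, 0, 0, 0, 0]
  ]
}}

```text
time: 28.8
eef_pos: [0.604, -0.1641, 0.0975]
tcp_rot: [0.002, 0.707, -0.002, 0.707]
contact_force: [-0.2, -0.8, -0.5]
opening: 0.157
```

{"name": "drive_tool", "arguments": {
  "steps": [
    [0, 0, 0, 0, 0.28],
    [0, 0, 0, 0, 0.28],
    [0, 0, 0, 0, 0.28],
    [-2, 0, 0, 0, 0.28],
    [-3, 0, 0, 0, 0.28],
    [-4, 0, 0, 0, 0.28],
    [-4, 0, 0, 0, 0.28],
    [-2, 0, 4, 0, 0.28],
    [0, 0, 4, 0, 0.28],
    [0, 2, 2, 0, 0.28]
  ]
}}

```text
time: 29.8
eef_pos: [0.7066, -0.1467, 0.2494]
tcp_rot: [0.002, 0.706, -0.004, 0.709]
contact_force: [-0.6, 1.5, -0.1]
opening: 0.281
```

{"name": "drive_tool", "arguments": {
  "steps": [
    [0, 0, 0, 0, 0.28],
    [0, 0, 0, 0, 0.28],
    [0, 0, 0, 0, 0.28],
    [0, 0, 0, 0, 0.28]
  ]
}}

```text
time: 30.2
eef_pos: [0.7034, -0.1453, 0.2477]
tcp_rot: [0.002, 0.707, -0.003, 0.707]
contact_force: [0.1, -0.5, -0.5]
opening: 0.279
```

Run:
```python
from h import *
s,p,Rm=state(); print(p,s['time'],s['contact_force'])
c=cam('wrist'); t=cam('top'); d=cam('scene')
for q in discs(c,300): print(q[0].round(1),q[1],plane(c,*q[0],.119).round(4))
for n,k in(('red',t),('blue',t)):
    for b in blobs(t,n): print('top',n,[float(x) for x in b[0]],[int(x) for x in b[1]])
x=np.hstack([c['frame'][0:300,100:400],cv2.resize(d['frame'][130:290,160:420],(487,300),interpolation=cv2.INTER_CUBIC)]); cv2.imwrite('pics/fin.png',x[...,::-1])
```

```text
[ 0.70337335 -0.14529649  0.24767795] 30.2 [ 0.1074557  -0.52372332 -0.45253038]
[240.5  16.9] [ 16  17 215] [ 0.5543 -0.1734  0.119 ]
[302.   39.7] [ 15  16 204] [ 0.5703 -0.1267  0.119 ]
[195.4  63.9] [ 14  15 178] [ 0.5866 -0.2101  0.119 ]
[254.8  83.1] [ 14  16 198] [ 0.6013 -0.1639  0.119 ]
[312.5 105.1] [ 14  15 182] [ 0.6184 -0.1175  0.119 ]
[210.4 125.3] [ 14  14 159] [ 0.6336 -0.2017  0.119 ]
[266.9 146. ] [ 13  13 146] [ 0.6509 -0.1552  0.119 ]
top red [142.2, 219.3] [136, 214, 12, 11, 83]
top blue [81.8, 37.5] [37, 0, 91, 80, 5945]
top blue [270.2, 118.5] [265, 113, 11, 12, 96]
top blue [497.0, 160.2] [494, 158, 7, 6, 36]
top blue [452.0, 168.0] [449, 166, 7, 5, 35]
top blue [240.4, 186.9] [238, 184, 6, 8, 30]
top blue [492.4, 212.7] [454, 194, 85, 36, 1447]
top blue [222.9, 204.3] [221, 201, 6, 9, 37]
top blue [141.0, 280.9] [112, 254, 58, 56, 1617]
```

View pics/fin.png

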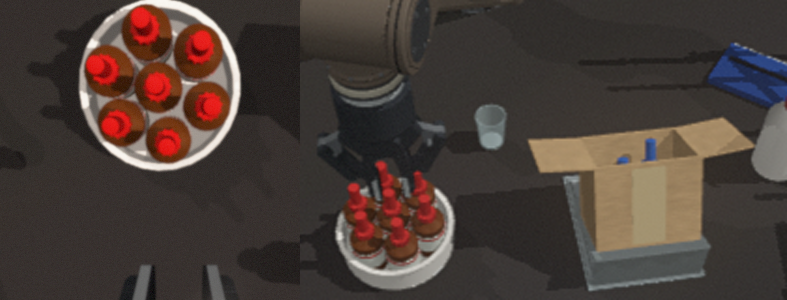

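All seven bottles stand in the dish, one in the middle and six around it. The flaps are folded out, the blue caps are still in the carton, and the gripper is clear. I'll hand in now.

```bash
python3 -c "
from plant import sign_off; print(sign_off())"
```

```text
the job is handed in; nothing more can be done
None
```

I folded both flaps back until they lay about level with the rim, then moved the two red-capped bottles from the carton into the dish. The job was handed in at about 30 s of the 72 s allowed.

**How it went:** I lifted each bottle out along the slope, tipped it upright on the bench in front of the stand, and gripped it again. The first went into the free corner and the second into the middle. My first grip on red1 caught the wider collar instead of the cap, so I set it back in its cell and gripped it 12 mm higher.

**Last checks before handing in:**
- **Dish:** the wrist picture shows seven upright caps. The middle one is about 1 mm from the dish centre, and the corner one is about 49 mm out.
- **Other dish bottles:** the five already in the dish had moved no more than about 1 mm, which is the measuring noise.
- **Carton:** both blue-capped bottles are in their cells at unchanged pixel positions, and both flaps are still out.
- **Bench:** the beaker, wash bottle and notebook look undisturbed. The flask was out of that last picture, and the arm never went near it.
- **Gripper:** it is open, clear and touching nothing.

**Not directly measured:** I never measured the flap angles; I only saw them lying about level. I took each bottle as flat on the dish floor from its upright look and its cap lining up at the expected height. I let go of each one about 1–2 mm above the floor, without feeling it touch down.

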